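# Idle the level lever and set the cavity's tuning cap

## Task

Set the red signal-level lever to idle, in line with the green pointer beside it. Then screw the brass knurled cap on the tuning cavity clockwise until it bottoms out, back it off a quarter turn, and finish with the cap still gripped and held at that setting, for it has no lock. Leave the other things on the bench where they are.

Things in the scene. Friction and masses are not known exactly. Their poses are not given: they have to be found in the camera images.
- console: Signal-level console: grey box 130 (x) x 90 (y) x 42 mm high, fixed to the bench, with a dark horizontal drum of 42 mm radius (top 87 mm above the bench) that carries the lever and the green pointer. Apart from the lever nothing on it reaches further than 70 mm from the hinge. Origin: middle of its underside; y along the hinge axis, z up.
- console_pivot (a point): Centre of the console's drum, on the hinge axis of lever and pointer, 45 mm above the bench. Its y axis is the hinge axis; its x axis is horizontal, at right angles to it; z up.
- level_knob (a point): Centre of the red knob of the level lever: a cylinder 24 mm across, 22 mm long, lying along the hinge axis (y), its flat ends facing +y and -y; 100 mm from the hinge, on a steel bar 10 (x) x 8 (y) mm. Its z axis points along the lever, away from the hinge. Can be pinched by the flat ends from above, with the gripper staying upright as the knob is led round its arc.
- level (a joint): Angle of the level lever (rad): 0 upright, positive leaning to the console's +x, travel -1 to 1. Stiff: it stays where it is left; 1 to 2 N at the knob moves it.
- pointer_tip (a point): Tip of the small green pointer that stands out of the drum beside the lever (19 mm to its -y side), 70 mm from the hinge. It turns about the same hinge axis and marks the idle setting. Its z axis points along it, away from the hinge. Nothing can push it.
- pointer (a joint): Angle of the green idle pointer (rad), same zero and sense as the lever's. The lever is at idle when both angles are equal.
- cavity: Tuning cavity: aluminium block 100 x 100 x 58 mm high, fixed to the bench, with an upright threaded neck (26 mm across) in its middle and on it a dark collar, 33 mm across, its top 88 mm above the bench, on which the cap bottoms out. Origin: middle of its underside, z up.
- cap_grip (a point): On the axis (vertical) of the brass knurled cap, 18 mm above its underside, 10 mm below its top: the height to grip it. Cap 36 mm across, 28 mm high, already started on the neck's thread; 30 mm of free height between it and the block. A black line on its top runs from centre to rim along its -x axis. It sinks 5 mm per clockwise turn; bottomed, this point is 106 mm above the bench.
- cap (a joint): Turn of the knurled cap (rad): 0 when bottomed out (a hard stop), negative when unscrewed, growing as it is turned clockwise seen from above (screwed on); -1.571 is a quarter turn off the bottom. Starts 2.2 to 3.6 rad short of the bottom. It turns with 0.06 N m and stays where it is left.
- speaker: Bystander: round loudspeaker without box, dark, 100 mm across (126 mm over its four ears), 40 mm high. Origin at the middle of its underside, z up. Leave it alone.
- board: Bystander: blue circuit board 85 x 55 mm with a two-cell battery holder, 24 mm high overall. Origin at the middle of its underside, z up. Leave it alone.
- driver: Bystander: screwdriver with yellow handle. Origin at the middle of its underside, z up. Leave it alone.
- spanner: Bystander: steel spanner. Origin at the middle of its underside, z up. Leave it alone.
- meter: Bystander: grey hand multimeter 150 x 75 x 34 mm, lying flat. Origin at the middle of its underside, z up. Leave it alone.
- tray: Bystander: blue open parts tray 120 x 90 x 30 mm. Origin at the middle of its underside, z up. Leave it alone.
- barrel: Bystander: brass and steel connector barrel, 32 mm across, 34 mm high, standing. Origin at the middle of its underside, z up. Leave it alone.
- load: Bystander: black finned dummy load, 44 mm across, 61 mm high, standing. Origin at the middle of its underside, z up. Leave it alone.
There are look-alikes about, which are no part of the job. What is shaped like the cavity but pink is not meant. What is shaped like the console but pink is not meant.

How it is judged:
On the way, in this order (a step that is already met when the one before it is completed fails the run):
1. the level lever is in line with the green idle pointer (angle between the z axis of level_knob and the z axis of pointer_tip, either way round below 0.12 rad and velocity of joint level between -0.1 and 0.1 rad/s), for 0.3 s.
2. the cap is screwed down until it bottoms out (value of joint cap above -0.08 rad and angle between the z axis of level_knob and the z axis of pointer_tip, either way round below 0.12 rad), for 0.1 s.
3. the cap is backed off a quarter turn and gripped (value of joint cap between -1.871 and -1.271 rad and contact force between the fingers and cap above 2 N and distance between the grasp point and cap_grip below 0.03 m), for 0.2 s.
At the end, for the whole second after the job is handed in: The cap stands a quarter turn (within 0.3 rad) off its bottom stop, still, gripped by the fingers with more than 2 N and with the grasp point within 30 mm of the cap's grip point; the lever is within 0.12 rad of the green pointer (all of step 3 and angle between the z axis of level_knob and the z axis of pointer_tip, either way round below 0.12 rad and velocity of joint cap between -0.1 and 0.1 rad/s); the arm keeps its last pose, push and grip.
It fails at once if a bystander is moved more than 15 mm (distance of any of speaker, board, driver, spanner, meter, tray, barrel, load from where it was at the start of the episode above 0.015 m).
It also fails if it takes over 72 s, if anything falls off the work surface, if the arm or the gripper's body presses on something with over 40 N, if the wrist force passes 120 N, or if a joint passes its speed limit or range.

## Robot

A 6-joint arm with a two-finger parallel gripper is mounted at the origin on the work surface. World frame = base frame: x ahead of the robot, y to its left, z up, the work surface at z = 0. Lengths are in m, angles in rad, forces in N, time in s.
With the tool pointing down it reaches from about 0.325 to 0.875 m from the base axis. Payload 4.4 kg.
Tool frame: the origin (TCP) lies midway between the tips of the shut fingers; the grasp point (between the pads) lies 19 mm behind it; z points along the fingers, y is the direction in which the jaws open and shut (so a half turn about z gives the same grasp; the last joint's range is limited). The gripper opens to 85 mm and grips with 20 to 120 N. Pads are 22 mm wide; open, the fingers measure 114 mm over their backs; the gripper's body (76 mm by 85 mm) begins 54 mm behind the grasp point. The pads swing forward as they close: fully open they stand 13 mm farther back than shut.
Start: joints at [-1.28, 0.207, 1.542, -0, 1.393, -0.15], TCP at [0.246, -0.52, 0.231] pointing down, gripper open.
Joint ranges: [-2.73, 2.73], [-0.86, 2.22], [0.23, 2.46], [-1.11, 4.25], [0.08, 2.63], [-2.82, 2.82]. Speed limits (rad/s): [2.79, 2.79, 3.14, 3.14, 3.14, 3.14].

## Interface

Orientations are given as a rotation vector (axis times angle).
In Python, from rig import telemetry, get_image, camera_model, workorder, find_in gives the robot as it stands.
- The arm moves only by the tool drive_tool, never from a script. Its argument "rows" is a list of rows, each a list of 3 entries, a list of its own where there are three numbers: the shift along the world's x, y, z normalised to -1 to 1, where 1 is 300 mm, then the turn about the world's z normalised to -1 to 1, where 1 is pi rad, then the closure, from -1 (fully open) to 1 (shut). A call has 1 to 12 rows; each row is the pose to reach, as a shift and turn from the pose measured when the call began, turning the shorter way round; what a row does not reach only later rows make up. A row lasts 1/10 s, in which the tool goes at most 50 mm and 8.59 degrees, less where a joint would pass 70% of its speed; a pose out of reach is approached as far as the arm can. A call with a number of a shift or a turn outside -1 to 1 is refused whole. A call with a gripper value outside its range is refused whole. The fingers move at their own pace and stop on an object; "squeeze" is the grip in N (left out, the last holds). Time passes only in rows, so rows that repeat a pose let the fingers close. It gives the time, the measured TCP pose, the force and the opening at its end, in the units of the state.
- telemetry.observe(): the state, without advancing time (a new reading comes with each control period).
- get_image(name): name is "side" or "top"; returns the picture (480x640x3 uint8, red, green, blue); there is no depth.
- camera_model(name): a dict with "fx", "fy", "cx", "cy" (pixels), "k1" (the pictures are not rectified: a ray, as slopes to the right and down, at radius r is drawn at 1 + k1 r^2 times it, then the intrinsics apply), "R" (3x3) and "t" (3): a world point X has camera coordinates R X + t. Camera axes: x right, y down, z forward; pixel columns grow to the right and rows downward; lengths in m; the calibration is good to about 2 mm. A picture is of the moment at which its call begins. camera_model takes no time and is no camera call.
- workorder.hand_in(): hands the job in, once; it reports no verdict.
Trained networks look in the newest picture that a camera, given by its name, has taken for a name from the list of things; names that differ only in an ending like _2 or _b are one class to them, and where a whole thing is asked for, a point or a joint stands for the part that bears it (a point fixed in the world has none). Each returns a list of dicts, best first, with "p" (0 to 1); they miss things now and then, are a little off and sometimes report something else, mostly with a low value. They report only what shows in the picture. A call takes as long as a camera call. They do not tell look-alikes from the thing itself.
- find_in(target, camera): "centre" ([column, row] in pixels, amid what is visible of it).
The state is a dict: "t": time; "qpos": joint angles; "qvel": joint speeds; "tau": joint torques, N m; "position": TCP position; "orientation": TCP orientation; "wrist_force": force on the tool from outside, world axes, zero at the start; "moment": the same for the moment, N m; "grip_width": finger opening in m.
Only numpy, scipy, OpenCV 4.12 (cv2) and the standard library are available. Lean on these libraries where they do the work, as an engineer would, in place of code of your own. Each camera call takes 0.05 s, during which the arm holds its last target.

## Working session

There is one attempt and no reset: what is moved stays moved. The work goes in short steps, Python scripts to look and compute and a tool call to move; the robot and the scene stay as the last step left them, time stands still between calls to the robot, and variables do not carry over. Pictures are saved under pics/ and viewed, and the job is handed in when it is done.

Besides the shell and the picture viewer there is one more tool, called after "Emit:" by a JSON object that holds its "method" and its "body", one argument or row to a line. drive_tool: Moves the arm, as the interface text tells. Its arguments: {"type":"object","properties":{"rows":{"type":"array"},"squeeze":{"type":"number"}},"required":["rows"]}

```bash
ls; mkdir -p pics
python3 - <<'E'
from rig import telemetry,get_image,camera_model
import cv2
for n in("side","top"):
    im=get_image(n); cv2.imwrite(f"pics/{n}0.png",im[:,:,::-1])
    print(n,camera_model(n))
print(telemetry.observe())
E
```

```text
pics
side {'fx': 452.8106383886365, 'fy': 452.8106383886365, 'cx': 319.05916394099137, 'cy': 245.83911794124361, 'k1': 0.04057416775829021, 'R': array([[-9.59710698e-01, -2.80989769e-01,  3.53814538e-04],
       [-1.70585235e-01,  5.81626379e-01, -7.95368740e-01],
       [ 2.23284691e-01, -7.63384245e-01, -6.06125764e-01]]), 't': array([0.57123105, 0.21173367, 1.00551886])}
top {'fx': 507.26052430532076, 'fy': 507.26052430532076, 'cx': 322.24109955428304, 'cy': 237.63380916351392, 'k1': -0.10807621771417515, 'R': array([[ 0.02762779, -0.99957394,  0.00941478],
       [-0.98457951, -0.02883851, -0.17254428],
       [ 0.17274228, -0.00450259, -0.98495677]]), 't': array([-0.03183336,  0.58982288,  1.08866232])}
{'t': 0.1, 'qpos': array([-1.27951871e+00,  2.07356321e-01,  1.54284798e+00, -5.65522378e-05,
        1.39350257e+00, -1.50473329e-01]), 'qvel': array([ 0.0003853 , -0.00078106, -0.00404527, -0.00039658,  0.00142278,
       -0.00034764]), 'tau': array([-2.26731340e-04, -3.84087539e+01, -2.92550218e+01, -3.17822560e-04,
        4.76061236e-03, -1.26574037e-05]), 'position': array([ 0.24560908, -0.51912741,  0.23021216]), 'orientation': array([-3.06321348e+00, -6.87826583e-01,  3.20603532e-04]), 'wrist_force': array([0.3804743 , 0.80601855, 0.05789672]), 'moment': array([-0.0246179 ,  0.01694749, -0.0231842 ]), 'grip_width': 0.08558376995862493}
```

View pics/side0.png

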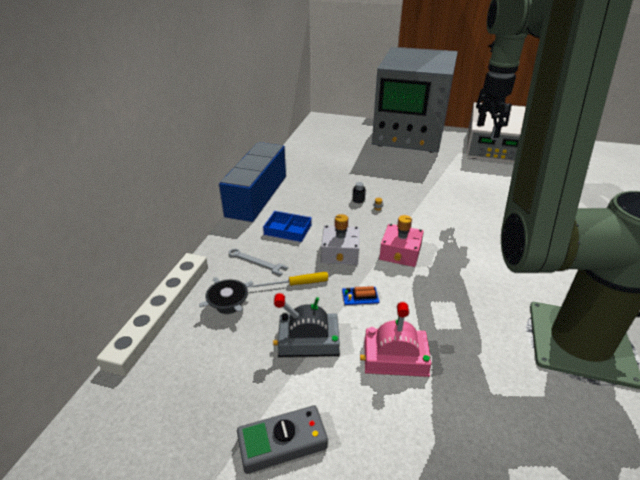

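View pics/top0.png

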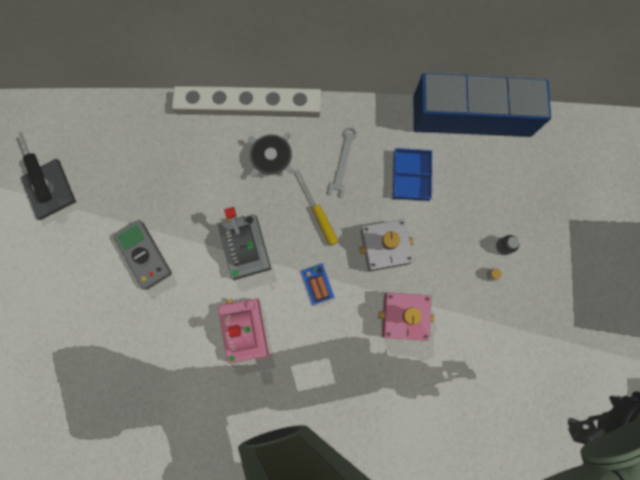

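Candidates in the top view are a grey console at (245,246) with its red knob at (231,213), and a pink one at (243,330). There is also a silver cavity at (388,245) with its cap at (391,240), and a pink one at (408,316). The grey console and the aluminium cavity are the ones meant, since the pink ones are ruled out. I'll confirm that in enlarged crops.

```bash
cat > h.py <<'E'
import numpy as np,cv2
from rig import camera_model
from scipy.optimize import least_squares
M={n:camera_model(n) for n in("side","top")}
def proj(X,n):
    m=M[n];c=np.atleast_2d(X)@m["R"].T+m["t"];s=c[:,:2]/c[:,2:]
    s=s*(1+m["k1"]*(s**2).sum(1,keepdims=True))
    return s*[m["fx"],m["fy"]]+[m["cx"],m["cy"]]
def onz(uv,n,z):
    return np.r_[least_squares(lambda p:(proj([p[0],p[1],z],n)[0]-uv),[.6,0]).x,z]
def tri(a,b):
    r=least_squares(lambda p:np.r_[proj(p,"side")[0]-a,proj(p,"top")[0]-b],[.6,0,.1]);return r.x,r.fun
E
python3 - <<'E'
import cv2,numpy as np
s=cv2.imread("pics/side0.png");t=cv2.imread("pics/top0.png")
a=cv2.resize(t[190:290,200:300],(390,390),interpolation=3);b=cv2.resize(t[200:300,340:440],(390,390),interpolation=3)
cv2.imwrite("pics/ct.png",np.hstack([a,b]))
a=cv2.resize(s[280:370,260:350],(390,390),interpolation=3);b=cv2.resize(s[190:280,300:390],(390,390),interpolation=3)
cv2.imwrite("pics/cs.png",np.hstack([a,b]))
E
python3 - <<'E'
from h import *
from rig import find_in
from rig import get_image
for n in("side","top"):
    for k in("level_knob","pointer_tip","cap_grip","console","cavity"):
        print(n,k,[(np.round(d["centre"],1).tolist(),round(d["p"],2)) for d in find_in(k,n)][:3])
E
```

```text
side level_knob [([282.0, 302.6], 0.56), ([401.8, 312.3], 0.55)]
side pointer_tip [([304.4, 331.0], 0.45), ([316.5, 303.1], 0.43), ([278.3, 440.4], 0.26)]
side cap_grip [([402.8, 223.2], 0.74), ([342.1, 221.7], 0.72)]
side console [([399.1, 350.3], 0.96), ([306.0, 330.0], 0.58)]
side cavity [([338.4, 243.3], 0.83), ([405.3, 243.2], 0.83)]
top level_knob [([233.2, 215.1], 0.5), ([233.7, 332.0], 0.48)]
top pointer_tip [([248.5, 329.9], 0.45)]
top cap_grip [([390.8, 237.0], 0.49)]
top console [([246.2, 329.3], 0.83), ([244.1, 243.5], 0.82)]
top cavity [([386.0, 244.4], 0.94), ([406.5, 318.7], 0.94), ([141.1, 253.1], 0.33)]
```

View pics/ct.png

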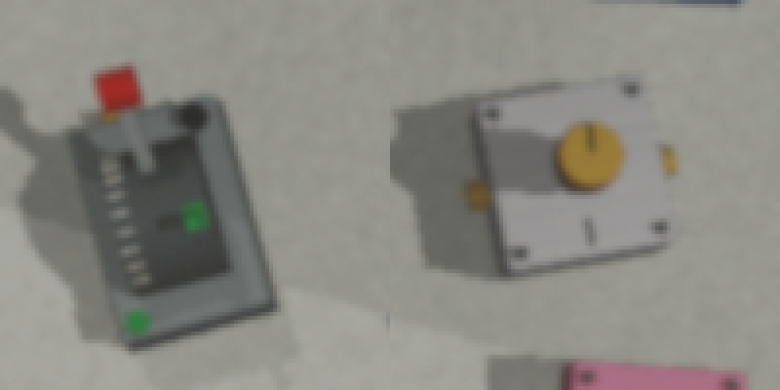

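View pics/cs.png

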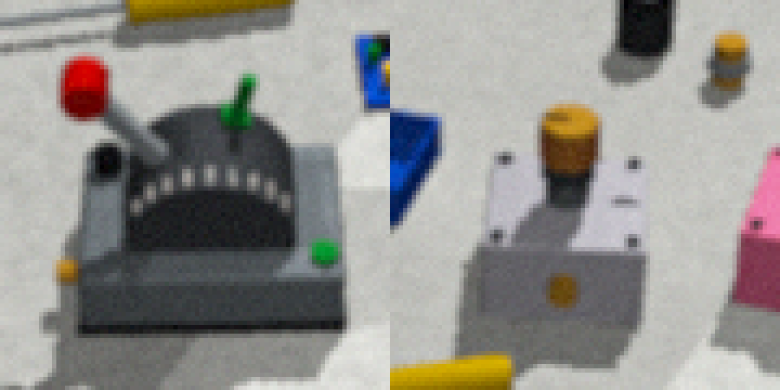

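The crops confirm it. The grey console has its red knob at side (280,300) / top (230,213) and green pointer tip at side (317,298) / top (250,246). The silver cavity has a brass cap. Next I'll fit poses and check them with an overlay.

```bash
cat > fit.py <<'E'
from h import *
K=(np.array([279.6,300.1]),np.array([230.3,212.8]));P=(np.array([317,298.3]),np.array([249.8,245.6]))
print("knob",tri(*K));print("ptr",tri(*P))
def model(q):
    x,y,w,a,b,yl=q;R=np.array([[np.cos(w),-np.sin(w),0],[np.sin(w),np.cos(w),0],[0,0,1]])
    f=lambda *p:np.array([x,y,0])+R@np.array(p)
    return f(.1*np.sin(a),yl,.045+.1*np.cos(a)),f(.068*np.sin(b),yl-.019,.045+.068*np.cos(b)),[f(sx*.065,sy*.045,z) for z in(.042,0) for sx,sy in((1,1),(1,-1),(-1,-1),(-1,1))]
C=lambda u,v:np.array([200+u/3.9,190+v/3.9]);S=lambda u,v:np.array([260+u/4.333,280+v/4.333])
# top corners
obs=[("top",0,C(72,130)),("top",1,C(220,97)),("top",2,C(270,306)),("top",3,C(128,345)),
     ("side",3,S(343,273)),("side",0,S(80,283)),("side",7,S(343,330)),("side",4,S(80,330))]
def res(q):
    k,p,c=model(q);r=[]
    for n,i in(("side",0),("top",1)):
        r+=[2*(proj(k,n)[0]-K[i]),2*(proj(p,n)[0]-P[i])]
    for n,j,o in obs:r.append(proj(c[j],n)[0]-o)
    return np.concatenate(r+[[q[5]*100]])
k0=tri(*K)[0]
s=least_squares(res,[.75,.15,-.2,.6,0,0],loss="soft_l1");print(np.round(s.x,4));print(np.round(s.fun,1))
k,p,c=model(s.x);print(k,p)
# cap
ca=np.array([[540+0,0]])
Ct=np.array([340+(591-390)/3.9,200+156/3.9]);Cs=np.array([300+(571-390)/4.333,190+117/4.333])
print("captop",tri(Cs,Ct)); print(onz(Ct,"top",.118),proj([*onz(Ct,"top",.118)],"side"),Cs)
le=np.array([340+(590-390)/3.9,200+125/3.9]);A=onz(Ct,"top",.118);B=onz(le,"top",.118)
d=B-A;print("line dir",np.degrees(np.arctan2(d[1],d[0])))
sd=cv2.imread("pics/side0.png");t=cv2.imread("pics/top0.png")
for n,im in(("side",sd),("top",t)):
    big=cv2.resize(im,None,fx=4,fy=4,interpolation=3)
    for X in[k,p,*c]:
        u=proj(X,n)[0]*4+1.5;cv2.circle(big,tuple(np.int32(u)),4,(255,0,255),-1)
    u=proj(k,n)[0]*4;x0,y0=int(max(u[0]-150,0)),int(max(u[1]-120,0))
    cv2.imwrite(f"pics/ov_{n}.png",big[y0:y0+380,x0:x0+390])
cv2.imwrite("pics/ov.png",np.hstack([cv2.imread("pics/ov_side.png"),cv2.imread("pics/ov_top.png")]))
E
python3 fit.py
```

```text
knob (array([0.62592387, 0.18201568, 0.12481698]), array([ 0.22136158,  0.06072871, -0.03112728, -0.23533634]))
ptr (array([0.55893578, 0.13897619, 0.10836404]), array([ 0.07490827,  0.01767407, -0.00728141, -0.07715022]))
[ 0.569   0.1624  0.2925  0.6474 -0.245   0.0018]
[ 0.3 -0.3  0.2 -0.2  0.5 -0.8 -2.4  0.1 -0.6  0.  -0.5 -1.6  0.6 -0.6
 -1.8 -0.2  1.4 -0.1 -0.2 -2.1  0.8 -0.2  0.8  0.2  0.2]
[0.62627861 0.18148172 0.12476331] [0.55820919 0.14114312 0.11096908]
captop (array([ 0.57898094, -0.16154982,  0.11842126]), array([ 0.58067422,  0.13330742, -0.04253815, -0.48046655]))
[ 0.578024   -0.16170519  0.118     ] [[342.71719984 217.29493677]] [341.77244403 217.00207708]
line dir 2.0545978469580573
```

View pics/ov.png

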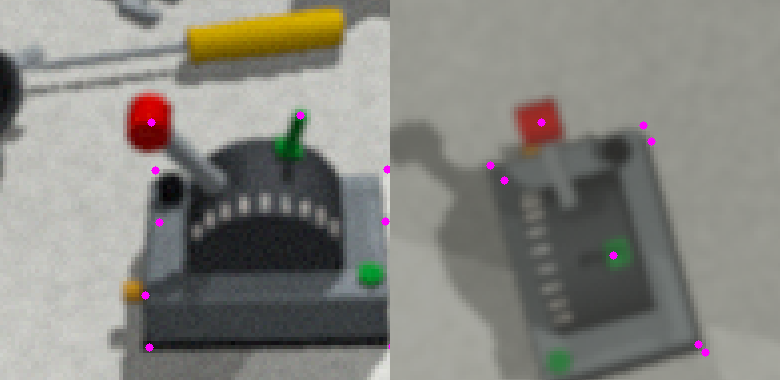

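```bash
cat > st.py <<'E'
from rig import telemetry
import numpy as np
from scipy.spatial.transform import Rotation as R
def st():
    s=telemetry.observe();m=R.from_rotvec(s["orientation"]).as_matrix()
    print("t",round(s["t"],2),"pos",np.round(s["position"],4),"yawY",round(float(np.arctan2(m[1,1],m[0,1])),4),"z",np.round(m[:,2],3),"q6",round(float(s["qpos"][5]),3),"F",np.round(s["wrist_force"],1),"M",np.round(s["moment"],2),"w",round(s["grip_width"],4))
    return s,m
if __name__=="__main__": st()
E
python3 - <<'E'
from st import *
s,m=st()
yaw=.2925; w=np.arctan2(np.cos(yaw),-np.sin(yaw))
y=np.arctan2(m[1,1],m[0,1])
d=(w-y+np.pi/2)%np.pi-np.pi/2
print("turn",d,d/np.pi,"shift",(np.array([.6265,.1815,.23])-s["position"])/.3)
E
```

```text
t 0.6 pos [ 0.2458 -0.5198  0.2313] yawY -1.129 z [-0. -0. -1.] q6 -0.15 F [-0.1  0.4 -0.5] M [-0.01 -0.04  0.01] w 0.0854
turn -0.14930901186369816 -0.04752653457254801 shift [ 1.26884403  2.33765344 -0.00437015]
```

Emit:
{"method": "drive_tool", "body": {
  "rows": [
    [[0.423,0.779,0],0,-1],
    [[0.423,0.779,0],0,-1],
    [[0.423,0.779,0],0,-1],
    [[0.423,0.779,0],0,-1],
    [[0.423,0.779,0],0,-1],
    [[0.423,0.779,0],0,-1],
    [[0.423,0.779,0],0,-1]
  ]
}}

```text
t: 1.3
position: [0.3737, -0.2839, 0.2315]
orientation: [3.064, 0.695, 0.001]
wrist_force: [-0.4, -0.1, -0.2]
grip_width: 0.0853
```

Emit:
{"method": "drive_tool", "body": {
  "rows": [
    [[0.423,0.779,0],0,-1],
    [[0.423,0.779,0],0,-1],
    [[0.423,0.779,0],0,-1],
    [[0.423,0.779,0],0,-1],
    [[0.423,0.779,0],0,-1],
    [[0.423,0.779,0],0,-1],
    [[0.423,0.779,0],0,-1]
  ]
}}

```text
t: 2.0
position: [0.5018, -0.049, 0.2316]
orientation: [3.062, 0.7, 0.002]
wrist_force: [-0.4, -0.7, 0.1]
grip_width: 0.0855
```

Emit:
{"method": "drive_tool", "body": {
  "rows": [
    [[0.42,0.779,0],-0.0475,-1],
    [[0.42,0.779,0],-0.0475,-1],
    [[0.42,0.779,0],-0.0475,-1],
    [[0.42,0.779,0],-0.0475,-1],
    [[0.42,0.779,0],-0.0475,-1],
    [[0.42,0.779,0],-0.0475,-1],
    [[0.42,0.779,0],-0.0475,-1],
    [[0.42,0.779,0],-0.0475,-1]
  ]
}}

```text
t: 2.8
position: [0.628, 0.1827, 0.231]
orientation: [3.105, 0.468, -0.0]
wrist_force: [0.2, 0.3, 0.0]
grip_width: 0.0852
```

Run:
```python
from st import *
s,m=st()
yaw=.2925; w=np.arctan2(np.cos(yaw),-np.sin(yaw))
y=np.arctan2(m[1,1],m[0,1])
d=(w-y+np.pi/2)%np.pi-np.pi/2
print("turn",d,d/np.pi,"shift",(np.array([.6263,.1815,.1115])-s["position"])/.3)
```

```text
t 2.8 pos [0.628  0.1827 0.231 ] yawY -1.2718 z [-0.    -0.002 -1.   ] q6 1.424 F [0.2 0.3 0. ] M [-0.   -0.02  0.02] w 0.0852
turn -0.006457140234558345 -0.0020553715731350423 shift [-0.0055555  -0.00389313 -0.3983965 ]
```

Emit:
{"method": "drive_tool", "body": {
  "rows": [
    [[-0.006,-0.004,-0.15],0,-1],
    [[-0.006,-0.004,-0.25],0,-1],
    [[-0.006,-0.004,-0.35],0,-1],
    [[-0.006,-0.004,-0.398],0,-1],
    [[-0.006,-0.004,-0.398],0,-1],
    [[-0.006,-0.004,-0.398],0,-1]
  ]
}}

```text
t: 3.4
position: [0.627, 0.1804, 0.1129]
orientation: [3.105, 0.465, 0.002]
wrist_force: [0.0, 0.3, 0.2]
grip_width: 0.0852
```

Run:
```python
from rig import get_image
import cv2,numpy as np
from st import *
st()
s=get_image("side");t=get_image("top")
a=cv2.resize(s[235:365,240:370],(390,390),interpolation=3);b=cv2.resize(t[170:300,180:310],(390,390),interpolation=3)
cv2.imwrite("pics/g1.png",np.hstack([a,b])[:,:,::-1])
```

```text
t 3.4 pos [0.627  0.1804 0.1129] yawY -1.2732 z [ 0.002 -0.002 -1.   ] q6 1.423 F [0.  0.3 0.2] M [ 0.01 -0.02  0.03] w 0.0852
```

View pics/g1.png

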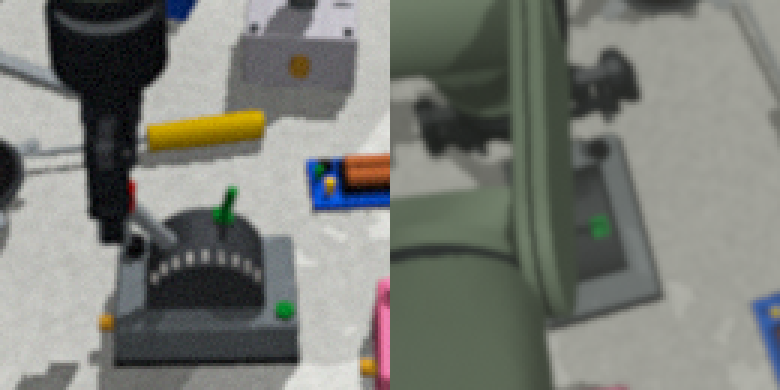

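The near finger covers the knob at about crop (120,195), and the jaws straddle it. Closing now.

Emit:
{"method": "drive_tool", "body": {
  "rows": [
    [[0,0,0],0,1],
    [[0,0,0],0,1],
    [[0,0,0],0,1],
    [[0,0,0],0,1],
    [[0,0,0],0,1],
    [[0,0,0],0,1],
    [[0,0,0],0,1],
    [[0,0,0],0,1]
  ],
  "squeeze": 25
}}

```text
t: 4.3
position: [0.6276, 0.1839, 0.1148]
orientation: [-3.104, -0.469, -0.007]
wrist_force: [-0.8, 4.9, 2.3]
grip_width: 0.0217
```

```bash
python3 st.py
```

```text
t 4.3 pos [0.6276 0.1839 0.1148] yawY -1.271 z [ 0.004  0.003 -1.   ] q6 1.422 F [-0.8  4.9  2.3] M [0.79 0.24 0.15] w 0.0217
```

Emit:
{"method": "drive_tool", "body": {
  "rows": [
    [[-0.031,-0.009,0.021],0,1],
    [[-0.062,-0.019,0.0385],0,1],
    [[-0.096,-0.029,0.051],0,1],
    [[-0.129,-0.039,0.061],0,1],
    [[-0.161,-0.048,0.066],0,1],
    [[-0.1925,-0.058,0.067],0,1],
    [[-0.231,-0.0695,0.065],0,1],
    [[-0.25,-0.0755,0.062],0,1],
    [[-0.27,-0.081,0.0575],0,1],
    [[-0.27,-0.081,0.0575],0,1],
    [[-0.27,-0.081,0.0575],0,1]
  ]
}}

```text
t: 5.4
position: [0.5469, 0.1584, 0.1333]
orientation: [-3.106, -0.468, -0.009]
wrist_force: [2.7, -5.1, 0.2]
grip_width: 0.0216
```

Run:
```python
from rig import get_image
import cv2,numpy as np
from st import *
s,m=st()
k=s["position"]-[.569,.1624,.045]
print("local x",k[0]*.9575+k[1]*.2883)
s=get_image("side");t=get_image("top")
a=cv2.resize(s[255:355,270:370],(390,390),interpolation=3);b=cv2.resize(t[170:300,180:310],(390,390),interpolation=3)
cv2.imwrite("pics/g2.png",np.hstack([a,b])[:,:,::-1])
```

```text
t 5.4 pos [0.5469 0.1584 0.1333] yawY -1.2715 z [ 0.006  0.001 -1.   ] q6 1.401 F [ 2.7 -5.1  0.2] M [-0.74 -0.53  0.13] w 0.0216
local x -0.022350448162008842
```

View pics/g2.png

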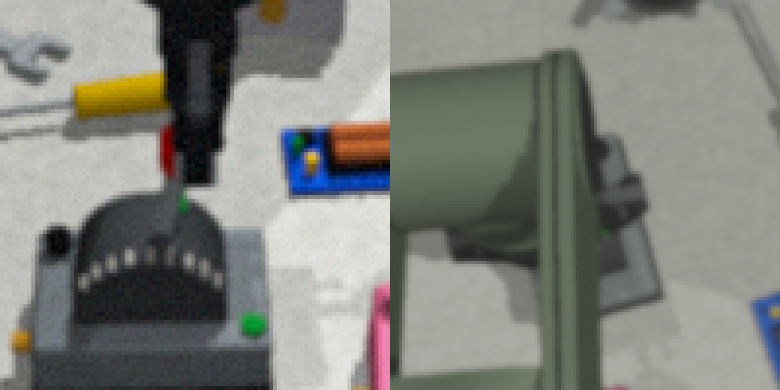

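Emit:
{"method": "drive_tool", "body": {
  "rows": [
    [[0,0,0],0,0],
    [[0,0,0],0,-1],
    [[0,0,0],0,-1],
    [[0,0,0],0,-1],
    [[0,0,0],0,-1],
    [[0,0,0],0,-1],
    [[0,0,0],0,-1]
  ]
}}

```text
t: 6.2
position: [0.5469, 0.1585, 0.1332]
orientation: [-3.106, -0.469, -0.009]
wrist_force: [0.7, 0.3, 0.4]
grip_width: 0.0854
```

Emit:
{"method": "drive_tool", "body": {
  "rows": [
    [[0,0,0.1],0,-1],
    [[0,0,0.2],0,-1],
    [[0,0,0.35],0,-1],
    [[0,-0.15,0.35],0,-1],
    [[0,-0.3,0.35],0,-1],
    [[0,-0.45,0.35],0,-1],
    [[0,-0.6,0.35],0,-1],
    [[0,-0.7,0.35],0,-1],
    [[0,-0.7,0.35],0,-1]
  ]
}}

```text
t: 7.1
position: [0.5468, -0.0553, 0.2383]
orientation: [3.107, 0.46, 0.009]
wrist_force: [-0.2, 0.4, -0.2]
grip_width: 0.0855
```

Run:
```python
from rig import get_image
import cv2,numpy as np
from st import *
st()
s=get_image("side");t=get_image("top")
cv2.imwrite("pics/s3.png",s[:,:,::-1]);cv2.imwrite("pics/t3.png",t[:,:,::-1])
a=cv2.resize(s[270:360,265:355],(390,390),interpolation=3);b=cv2.resize(t[190:290,200:300],(390,390),interpolation=3)
cv2.imwrite("pics/g3.png",np.hstack([a,b])[:,:,::-1])
```

```text
t 7.1 pos [ 0.5468 -0.0553  0.2383] yawY -1.2767 z [ 0.006 -0.    -1.   ] q6 1.018 F [-0.2  0.4 -0.2] M [ 0.04  0.02 -0.08] w 0.0855
```

View pics/g3.png

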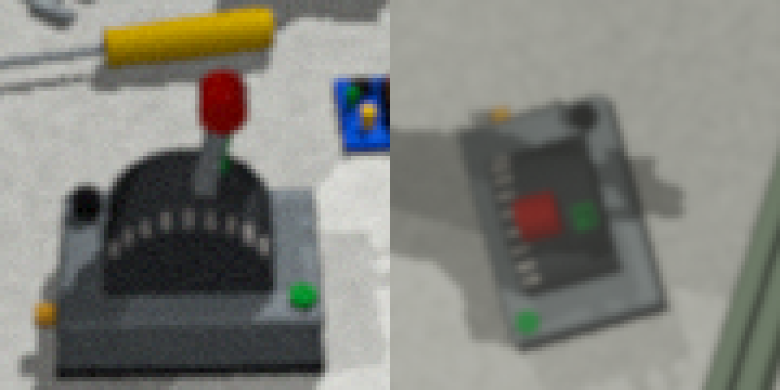

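View pics/t3.png

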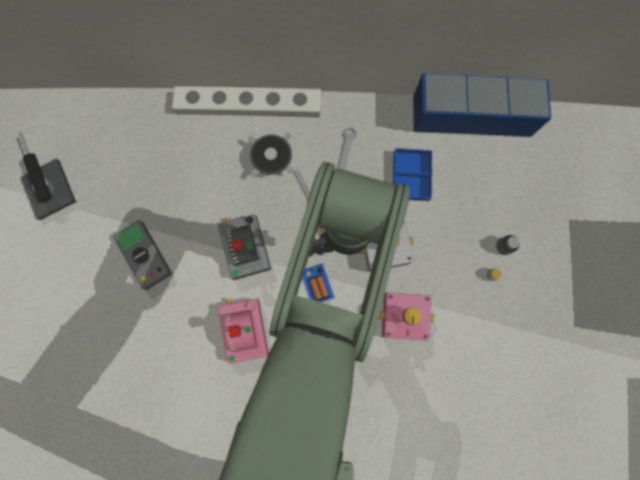

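```bash
cat > fit2.py <<'E'
exec(open("fit.py").read().split("k0=tri")[0])
K2=(np.array([316.2,293.3]),np.array([237.7,245.1]))
print("knob2",tri(*K2))
def mres(q):
    r=list(res(q[:6])); k,_,_=model([q[0],q[1],q[2],q[6],q[4],q[5]])
    return np.r_[r,2*(proj(k,"side")[0]-K2[0]),2*(proj(k,"top")[0]-K2[1])]
s=least_squares(mres,[.57,.16,.3,.65,-.24,0,-.24],loss="soft_l1");print(np.round(s.x,4));print(np.round(s.fun,1))
for b in s.x[4]+np.array([-.1,0,.1]):
  q=s.x[:6].copy();q[4]=b;_,p,_=model(q);print(b,proj(p,"side"),proj(p,"top"),P)
E
python3 fit2.py
python3 - <<'E'
import cv2,numpy as np
s=cv2.imread("pics/side0.png");t=cv2.imread("pics/top0.png")
f=lambda i,x,y:cv2.resize(i[y:y+40,x:x+40],(390,390),interpolation=3)
cv2.imwrite("pics/p.png",np.hstack([f(s,298,285),f(t,232,226)]))
E
```

```text
knob (array([0.62592387, 0.18201568, 0.12481698]), array([ 0.22136158,  0.06072871, -0.03112728, -0.23533634]))
ptr (array([0.55893578, 0.13897619, 0.10836404]), array([ 0.07490827,  0.01767407, -0.00728141, -0.07715022]))
knob2 (array([0.55423431, 0.15936068, 0.14239547]), array([ 0.20301849,  0.04829627, -0.02029454, -0.21078284]))
[ 0.5691  0.1624  0.2929  0.6466 -0.2463  0.0018 -0.1538]
[ 0.3 -0.3  0.2 -0.2  0.4 -0.8 -2.4  0.1 -0.7 -0.  -0.5 -1.6  0.6 -0.6
 -1.8 -0.2  1.3 -0.1 -0.2 -2.   0.8 -0.2  0.8  0.2  0.2  0.6 -0.7 -0.6
 -0.4]
-0.3463259965296853 [[320.19250091 298.84397633]] [[249.4619785 248.6996992]] (array([317. , 298.3]), array([249.8, 245.6]))
-0.24632599652968531 [[317.11092174 298.17786507]] [[248.61049656 245.63736214]] (array([317. , 298.3]), array([249.8, 245.6]))
-0.1463259965296853 [[313.94467269 297.73808348]] [[247.78166046 242.54634657]] (array([317. , 298.3]), array([249.8, 245.6]))
```

View pics/p.png

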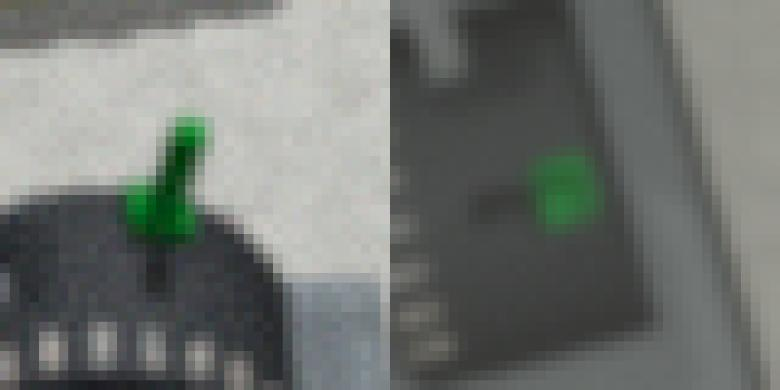

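```bash
cat >> fit2.py <<'E'
print("----")
x,y,w=s.x[:3];yl=s.x[5]
def pt(r,a,yy): return np.array([x+r*np.sin(a)*np.cos(w)-yy*np.sin(w),y+r*np.sin(a)*np.sin(w)+yy*np.cos(w),.045+r*np.cos(a)])
print("tip obs 317.5,297.6 base obs 314.2,307.6")
for a in(-.15,-.2,-.25,-.3):
  print(a,"ptr tip/base",proj(pt(.07,a,yl-.019),"side")[0].round(1),proj(pt(.045,a,yl-.019),"side")[0].round(1),"top",proj(pt(.07,a,yl-.019),"top")[0].round(1),"knob",proj(pt(.1,a,yl),"side")[0].round(1),proj(pt(.1,a,yl),"top")[0].round(1))
E
python3 fit2.py|sed -n '/----/,$p'
python3 - <<'E'
import cv2,numpy as np
s=cv2.imread("pics/s3.png");t=cv2.imread("pics/t3.png")
f=lambda i,x,y:cv2.resize(i[y:y+40,x:x+40],(390,390),interpolation=3)
cv2.imwrite("pics/p.png",np.hstack([f(s,298,280),f(t,225,226)]))
for n,i in(("s",s),("t",t)):
    b=i.astype(int);m=(b[:,:,2]>2*b[:,:,1]+20)&(b[:,:,2]>70)
    yy,xx=np.nonzero(m[225:330,225:330]); k=(yy<100)
    y0,x0=(280,300) if n=="s" else (230,228)
    y1,x1=(315,330) if n=="s" else (260,250)
    yy,xx=np.nonzero(m[y0:y1,x0:x1]);print(n,xx.mean()+x0,yy.mean()+y0,len(xx))
E
```

```text
----
tip obs 317.5,297.6 base obs 314.2,307.6
-0.15 ptr tip/base [314.2 297.1] [312.5 305.5] top [247.7 242.6] knob [316.3 292.9] [237.4 244.7]
-0.2 ptr tip/base [315.8 297.3] [313.6 305.6] top [248.1 244.2] knob [318.7 293.2] [238.  247.1]
-0.25 ptr tip/base [317.5 297.5] [314.6 305.8] top [248.6 245.8] knob [321.1 293.6] [238.6 249.4]
-0.3 ptr tip/base [319.1 297.8] [315.6 306. ] top [249.  247.4] knob [323.5 294.1] [239.3 251.8]
s 315.89565217391305 293.0086956521739 115
t 237.06153846153848 244.46153846153845 65
```

View pics/p.png

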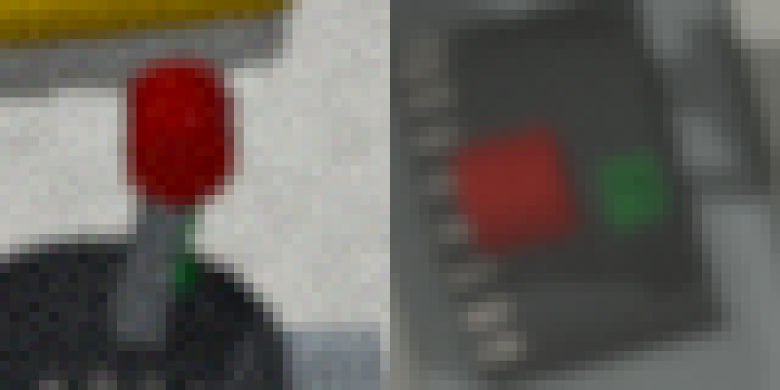

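Both cameras put the lever at about -0.15 and the pointer at about -0.25, so it slipped a little in the grip. I'll regrip and lead it about 10 mm further.

Run:
```python
from st import *
s,m=st()
print((np.array([.5537,.161,.2383])-s["position"])/.3)
```

```text
t 7.2 pos [ 0.5468 -0.0519  0.2381] yawY -1.2732 z [ 0.005  0.002 -1.   ] q6 1.019 F [-0.4  0.9  0.5] M [ 0.02  0.05 -0.03] w 0.0856
[2.31466660e-02 7.09584442e-01 6.33221460e-04]
```

Emit:
{"method": "drive_tool", "body": {
  "rows": [
    [[0.023,0.15,0],0,-1],
    [[0.023,0.3,0],0,-1],
    [[0.023,0.45,0],0,-1],
    [[0.023,0.6,0],0,-1],
    [[0.023,0.71,0],0,-1],
    [[0.023,0.71,0],0,-1],
    [[0.023,0.71,-0.12],0,-1],
    [[0.023,0.71,-0.25],0,-1],
    [[0.023,0.71,-0.35],0,-1],
    [[0.023,0.71,-0.372],0,-1],
    [[0.023,0.71,-0.372],0,-1],
    [[0.023,0.71,-0.372],0,-1]
  ]
}}

```text
t: 8.4
position: [0.555, 0.1615, 0.1284]
orientation: [-3.106, -0.466, -0.013]
wrist_force: [0.4, -0.5, -0.2]
grip_width: 0.0855
```

Emit:
{"method": "drive_tool", "body": {
  "rows": [
    [[0,0,0],0,1],
    [[0,0,0],0,1],
    [[0,0,0],0,1],
    [[0,0,0],0,1],
    [[0,0,0],0,1],
    [[0,0,0],0,1],
    [[0,0,0],0,1],
    [[0,0,0],0,1]
  ],
  "squeeze": 45
}}

```text
t: 9.2
position: [0.5555, 0.161, 0.1291]
orientation: [3.107, 0.467, 0.015]
wrist_force: [-1.2, -3.3, 5.5]
grip_width: 0.0213
```

```bash
python3 st.py
```

```text
t 9.2 pos [0.5555 0.161  0.1291] yawY -1.2725 z [ 0.009  0.001 -1.   ] q6 1.405 F [-1.2 -3.3  5.5] M [-0.55  0.13  0.32] w 0.0213
```

Emit:
{"method": "drive_tool", "body": {
  "rows": [
    [[-0.012,-0.0035,-0.002],0,1],
    [[-0.024,-0.007,-0.004],0,1],
    [[-0.035,-0.0105,-0.007],0,1],
    [[-0.035,-0.0105,-0.007],0,1],
    [[-0.035,-0.0105,-0.007],0,1],
    [[-0.035,-0.0105,-0.007],0,1]
  ]
}}

```text
t: 9.8
position: [0.5472, 0.1583, 0.1275]
orientation: [-3.106, -0.467, -0.024]
wrist_force: [5.5, 0.1, 0.1]
grip_width: 0.0212
```

```bash
python3 st.py
```

```text
t 9.8 pos [0.5472 0.1583 0.1275] yawY -1.2724 z [ 0.015  0.003 -1.   ] q6 1.401 F [5.5 0.1 0.1] M [ 0.09 -1.24  0.34] w 0.0212
```

Emit:
{"method": "drive_tool", "body": {
  "rows": [
    [[0,0,0],0,0],
    [[0,0,0],0,-1],
    [[0,0,0],0,-1],
    [[0,0,0],0,-1],
    [[0,0,0],0,-1],
    [[0,0,0],0,-1],
    [[0,0,0],0,-1]
  ]
}}

```text
t: 10.5
position: [0.5471, 0.1583, 0.1275]
orientation: [-3.106, -0.467, -0.024]
wrist_force: [-0.7, 1.0, 0.6]
grip_width: 0.085
```

Emit:
{"method": "drive_tool", "body": {
  "rows": [
    [[0,0,0.1],0,-1],
    [[0,0,0.2],0,-1],
    [[0,0,0.35],0,-1],
    [[0,-0.15,0.35],0,-1],
    [[0,-0.3,0.35],0,-1],
    [[0,-0.45,0.35],0,-1],
    [[0,-0.6,0.35],0,-1],
    [[0,-0.7,0.35],0,-1],
    [[0,-0.7,0.35],0,-1]
  ]
}}

```text
t: 11.4
position: [0.5471, -0.0555, 0.2327]
orientation: [3.107, 0.458, 0.024]
wrist_force: [0.5, 0.2, 0.6]
grip_width: 0.085
```

Run:
```python
from rig import get_image
import cv2,numpy as np
from st import *
st()
s=get_image("side")[:,:,::-1];t=get_image("top")[:,:,::-1]
cv2.imwrite("pics/s4.png",s);cv2.imwrite("pics/t4.png",t)
f=lambda i,x,y:cv2.resize(i[y:y+40,x:x+40],(390,390),interpolation=3)
cv2.imwrite("pics/p4.png",np.hstack([f(s,298,280),f(t,225,226)]))
for n,i in(("s",s),("t",t)):
    b=i.astype(int);m=(b[:,:,2]>2*b[:,:,1]+20)&(b[:,:,2]>70)
    y0,x0=(280,300) if n=="s" else (230,228)
    y1,x1=(315,335) if n=="s" else (265,250)
    yy,xx=np.nonzero(m[y0:y1,x0:x1]);print(n,xx.mean()+x0,yy.mean()+y0,len(xx))
```

```text
t 11.4 pos [ 0.5471 -0.0555  0.2327] yawY -1.2778 z [ 0.015  0.001 -1.   ] q6 1.015 F [0.5 0.2 0.6] M [ 0.04  0.02 -0.01] w 0.085
s 319.82456140350877 293.5877192982456 114
t 237.92753623188406 248.8840579710145 69
```

View pics/p4.png

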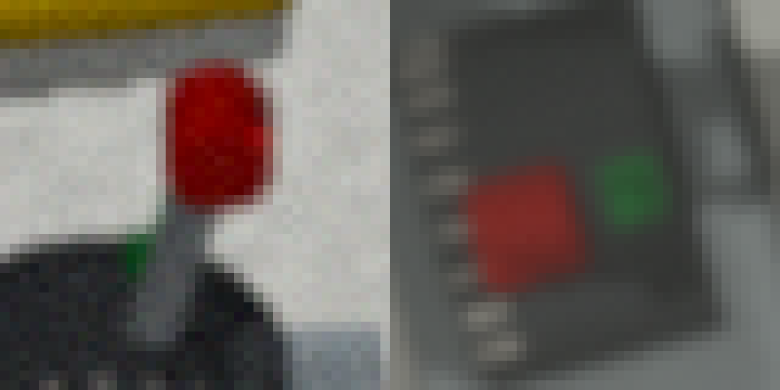

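The lever is now at about -0.23 to -0.24 against the pointer's -0.25, with matching slopes in the side view. On to the cap: I'll pre-turn counter-clockwise so the wrist has enough clockwise travel.

Emit:
{"method": "drive_tool", "body": {
  "rows": [
    [[0.03,-0.1,0],0.048,-1],
    [[0.06,-0.2,0],0.095,-1],
    [[0.105,-0.35,0],0.143,-1],
    [[0.105,-0.35,0],0.19,-1],
    [[0.105,-0.35,0],0.238,-1],
    [[0.105,-0.35,0],0.285,-1],
    [[0.105,-0.35,0],0.333,-1],
    [[0.105,-0.35,0],0.38,-1],
    [[0.105,-0.35,0],0.428,-1],
    [[0.105,-0.35,0],0.475,-1],
    [[0.105,-0.35,0],0.475,-1]
  ]
}}

```text
t: 12.6
position: [0.5789, -0.1552, 0.2324]
orientation: [-1.957, -2.443, -0.017]
wrist_force: [0.1, 0.2, 0.2]
grip_width: 0.0853
```

```bash
python3 st.py
```

```text
t 12.6 pos [ 0.5789 -0.1552  0.2324] yawY 0.2201 z [-0.002  0.016 -1.   ] q6 -0.636 F [0.1 0.2 0.2] M [ 0.05 -0.03 -0.03] w 0.0853
```

Emit:
{"method": "drive_tool", "body": {
  "rows": [
    [[0,0,0],0.048,-1],
    [[0,0,0],0.095,-1],
    [[0,0,0],0.143,-1],
    [[0,0,0],0.19,-1],
    [[0,0,0],0.238,-1],
    [[0,0,0],0.285,-1],
    [[0,0,0],0.333,-1],
    [[0,0,0],0.38,-1],
    [[0,0,0],0.428,-1],
    [[0,0,0],0.475,-1],
    [[0,0,0],0.475,-1]
  ]
}}

```text
t: 13.7
position: [0.579, -0.154, 0.2323]
orientation: [0.219, -3.118, -0.0]
wrist_force: [-0.0, -0.4, -0.3]
grip_width: 0.0853
```

Run:
```python
from st import *
s,m=st()
print((np.array([.5785,-.1617,.089])-s["position"])/.3)
from rig import get_image
import cv2
i=get_image("side")[:,:,::-1];cv2.imwrite("pics/s5.png",cv2.resize(i[170:290,280:440],(640,480),interpolation=3))
```

```text
t 13.7 pos [ 0.579  -0.154   0.2323] yawY 1.7108 z [-0.016 -0.001 -1.   ] q6 -2.11 F [-0.  -0.4 -0.3] M [ 0.01 -0.02 -0.06] w 0.0853
[-0.00176987 -0.02573743 -0.47766318]
```

View pics/s5.png

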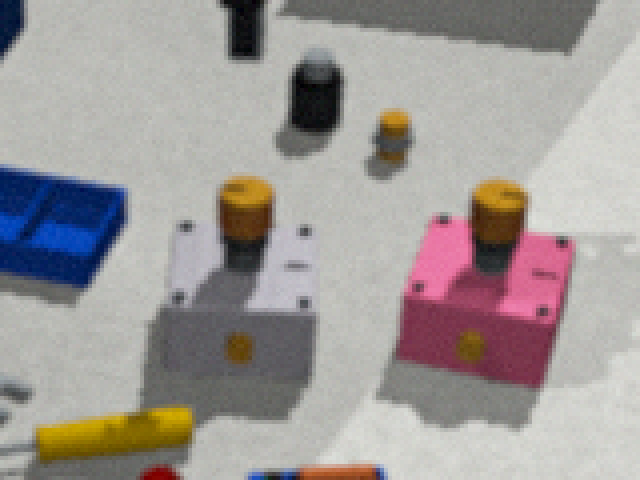

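Emit:
{"method": "drive_tool", "body": {
  "rows": [
    [[-0.002,-0.026,-0.05],0,-1],
    [[-0.002,-0.026,-0.15],0,-1],
    [[-0.002,-0.026,-0.25],0,-1],
    [[-0.002,-0.026,-0.35],0,-1],
    [[-0.002,-0.026,-0.43],0,-1],
    [[-0.002,-0.026,-0.478],0,-1],
    [[-0.002,-0.026,-0.478],0,-1],
    [[-0.002,-0.026,-0.478],0,-1]
  ]
}}

```text
t: 14.55
position: [0.5787, -0.1622, 0.0891]
orientation: [0.213, -3.119, 0.0]
wrist_force: [-0.2, -0.5, 0.2]
grip_width: 0.0855
```

Emit:
{"method": "drive_tool", "body": {
  "rows": [
    [[0,0,0],0,1],
    [[0,0,0],0,1],
    [[0,0,0],0,1],
    [[0,0,0],0,1],
    [[0,0,0],0,1],
    [[0,0,0],0,1],
    [[0,0,0],0,1],
    [[0,0,0],0,1]
  ],
  "squeeze": 35
}}

```text
t: 15.35
position: [0.5792, -0.1608, 0.0907]
orientation: [0.213, -3.12, -0.003]
wrist_force: [-1.4, 4.5, 5.9]
grip_width: 0.0352
```

Run:
```python
from st import *
st()
from rig import get_image
import cv2,numpy as np
i=get_image("side")[:,:,::-1];t=get_image("top")[:,:,::-1]
f=lambda i,x,y:cv2.resize(i[y:y+100,x:x+100],(390,390),interpolation=3)
cv2.imwrite("pics/s6.png",np.hstack([f(i,290,170),f(t,340,190)]))
```

```text
t 15.35 pos [ 0.5792 -0.1608  0.0907] yawY 1.7074 z [-0.014  0.001 -1.   ] q6 -2.117 F [-1.4  4.5  5.9] M [ 0.76  0.32 -0.04] w 0.0352
```

View pics/s6.png

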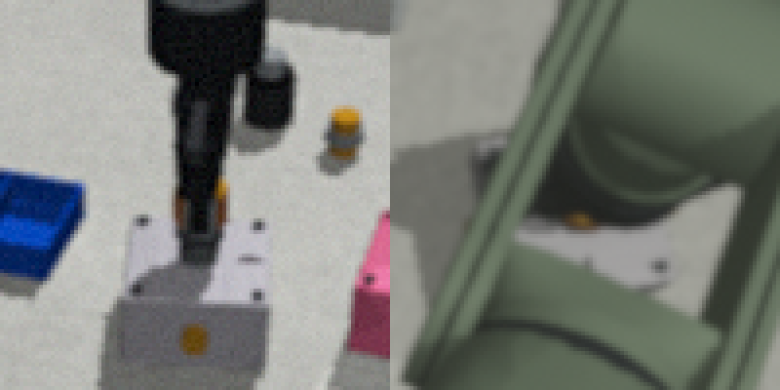

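Emit:
{"method": "drive_tool", "body": {
  "rows": [
    [[0,0,0],-0.04,1],
    [[0,0,-0.001],-0.08,1],
    [[0,0,-0.001],-0.12,1],
    [[0,0,-0.001],-0.16,1],
    [[0,0,-0.002],-0.2,1],
    [[0,0,-0.002],-0.24,1],
    [[0,0,-0.002],-0.28,1],
    [[0,0,-0.003],-0.32,1],
    [[0,0,-0.003],-0.36,1],
    [[0,0,-0.003],-0.4,1],
    [[0,0,-0.003],-0.4,1]
  ]
}}

```text
t: 16.55
position: [0.5803, -0.1588, 0.0899]
orientation: [-1.666, -2.651, -0.022]
wrist_force: [3.3, 5.2, -1.3]
grip_width: 0.0351
```

```bash
python3 st.py
```

```text
t 16.55 pos [ 0.5803 -0.1588  0.0899] yawY 0.4485 z [-0.001  0.017 -1.   ] q6 -0.875 F [ 3.3  5.2 -1.3] M [ 0.76 -0.54 -0.06] w 0.0351
```

Emit:
{"method": "drive_tool", "body": {
  "rows": [
    [[0,0.003,0],-0.04,1],
    [[0,0.003,0],-0.08,1],
    [[0,0.003,-0.001],-0.12,1],
    [[0,0.003,-0.001],-0.16,1],
    [[0,0.003,-0.001],-0.2,1],
    [[0,0.003,-0.002],-0.24,1],
    [[0,0.003,-0.002],-0.27,1],
    [[0,0.003,-0.002],-0.27,1],
    [[0,0.003,-0.002],-0.27,1]
  ]
}}

```text
t: 17.45
position: [0.5819, -0.1587, 0.0893]
orientation: [2.618, 1.735, 0.03]
wrist_force: [4.3, -2.5, -6.4]
grip_width: 0.035
```

```bash
python3 st.py
```

```text
t 17.45 pos [ 0.5819 -0.1587  0.0893] yawY -0.4002 z [ 0.016  0.01  -1.   ] q6 -0.026 F [ 4.3 -2.5 -6.4] M [-0.25 -0.74 -0.07] w 0.035
```

Emit:
{"method": "drive_tool", "body": {
  "rows": [
    [[0,0,0],-0.02,1],
    [[0,0,0],-0.04,1],
    [[0,0,0],-0.06,1],
    [[0,0,-0.001],-0.08,1],
    [[0,0,-0.001],-0.1,1],
    [[0,0,-0.001],-0.1,1],
    [[0,0,-0.001],-0.1,1]
  ]
}}

```text
t: 18.15
position: [0.5825, -0.159, 0.089]
orientation: [2.853, 1.304, 0.031]
wrist_force: [3.2, -1.6, -4.3]
grip_width: 0.0348
```

```bash
python3 st.py
```

```text
t 18.15 pos [ 0.5825 -0.159   0.089 ] yawY -0.7135 z [ 0.02   0.004 -1.   ] q6 0.292 F [ 3.2 -1.6 -4.3] M [-0.17 -0.47 -0.03] w 0.0348
```

Emit:
{"method": "drive_tool", "body": {
  "rows": [
    [[0,0,0],-0.02,1],
    [[0,0,0],-0.04,1],
    [[0,0,0],-0.06,1],
    [[0,0,-0.001],-0.08,1],
    [[0,0,-0.001],-0.1,1],
    [[0,0,-0.001],-0.1,1]
  ]
}}

```text
t: 18.75
position: [0.5829, -0.1595, 0.0887]
orientation: [3.017, 0.842, 0.031]
wrist_force: [3.2, -2.4, -4.2]
grip_width: 0.0346
```

```bash
python3 st.py
```

```text
t 18.75 pos [ 0.5829 -0.1595  0.0887] yawY -1.0268 z [ 0.021 -0.003 -1.   ] q6 0.611 F [ 3.2 -2.4 -4.2] M [-0.27 -0.42  0.01] w 0.0346
```

Emit:
{"method": "drive_tool", "body": {
  "rows": [
    [[0,0,0],-0.02,1],
    [[0,0,0],-0.04,1],
    [[0,0,0],-0.06,1],
    [[0,0,-0.001],-0.08,1],
    [[0,0,-0.001],-0.08,1]
  ]
}}

```text
t: 19.25
position: [0.5831, -0.1599, 0.0885]
orientation: [3.096, 0.459, 0.03]
wrist_force: [2.2, -4.3, -3.4]
grip_width: 0.0352
```

```bash
python3 st.py
```

```text
t 19.25 pos [ 0.5831 -0.1599  0.0885] yawY -1.2765 z [ 0.021 -0.009 -1.   ] q6 0.866 F [ 2.2 -4.3 -3.4] M [-0.33 -0.36 -0.06] w 0.0352
```

Emit:
{"method": "drive_tool", "body": {
  "rows": [
    [[0,0,0],-0.02,1],
    [[0,0,0],-0.04,1],
    [[0,0,0],-0.06,1],
    [[0,0,0],-0.06,1]
  ]
}}

```text
t: 19.65
position: [0.5827, -0.1604, 0.0885]
orientation: [3.122, 0.172, 0.026]
wrist_force: [1.7, -4.1, -3.7]
grip_width: 0.0347
```

```bash
python3 st.py
```

```text
t 19.65 pos [ 0.5827 -0.1604  0.0885] yawY -1.4607 z [ 0.017 -0.014 -1.   ] q6 1.055 F [ 1.7 -4.1 -3.7] M [-0.44 -0.09  0.66] w 0.0347
```

Emit:
{"method": "drive_tool", "body": {
  "rows": [
    [[0,0,0],-0.02,1],
    [[0,0,0],-0.04,1],
    [[0,0,0],-0.06,1],
    [[0,0,0],-0.06,1]
  ]
}}

```text
t: 20.05
position: [0.5852, -0.1609, 0.0888]
orientation: [3.121, -0.117, 0.033]
wrist_force: [8.1, -4.6, -6.7]
grip_width: 0.0351
```

Run:
```python
from st import *
st()
from rig import get_image
import cv2,numpy as np
i=get_image("side")[:,:,::-1];t=get_image("top")[:,:,::-1]
f=lambda i,x,y:cv2.resize(i[y:y+60,x:x+60],(390,390),interpolation=3)
cv2.imwrite("pics/s7.png",np.hstack([f(i,310,200),f(t,360,210)]))
```

```text
t 20.05 pos [ 0.5852 -0.1609  0.0888] yawY -1.6456 z [ 0.02  -0.019 -1.   ] q6 1.244 F [ 8.1 -4.6 -6.7] M [-0.32 -1.23  0.73] w 0.0351
```

View pics/s7.png

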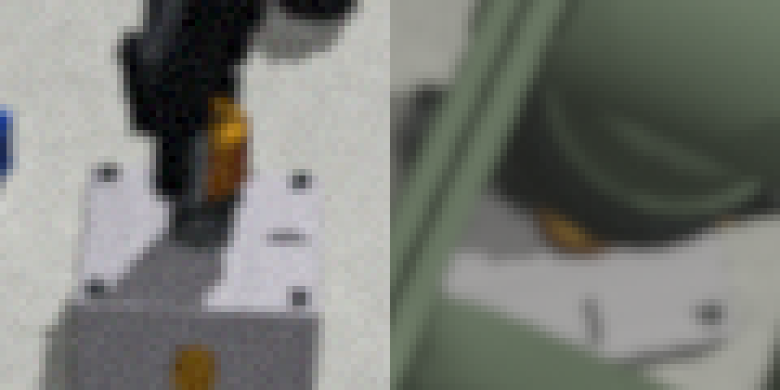

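The moment about z jumped to about 0.7 N m as the cap met its stop, and the pads have begun to slip. I'll release, step back and read the line on the cap.

Emit:
{"method": "drive_tool", "body": {
  "rows": [
    [[0,0,0],0,-1],
    [[0,0,0],0,-1],
    [[0,0,0],0,-1],
    [[0,0,0],0,-1],
    [[0,0,0],0,-1],
    [[0,0,0],0,-1]
  ]
}}

```text
t: 20.75
position: [0.585, -0.1608, 0.0889]
orientation: [3.122, -0.115, 0.033]
wrist_force: [1.1, -0.1, 0.7]
grip_width: 0.0856
```

```bash
python3 st.py
```

```text
t 20.75 pos [ 0.585  -0.1608  0.0889] yawY -1.6447 z [ 0.02  -0.018 -1.   ] q6 1.243 F [ 1.1 -0.1  0.7] M [ 0.02 -0.   -0.01] w 0.0856
```

Emit:
{"method": "drive_tool", "body": {
  "rows": [
    [[0,0,0.15],0,-1],
    [[0,0,0.3],0,-1],
    [[0,0,0.42],0,-1],
    [[0,-0.15,0.42],0,-1],
    [[0,-0.3,0.42],0,-1],
    [[0,-0.45,0.42],0,-1],
    [[0,-0.6,0.42],0,-1],
    [[0,-0.7,0.42],0,-1],
    [[0,-0.7,0.42],0,-1]
  ]
}}

```text
t: 21.65
position: [0.5839, -0.3755, 0.2144]
orientation: [3.12, -0.123, 0.032]
wrist_force: [0.6, -0.5, 0.6]
grip_width: 0.0854
```

Run:
```python
from st import *
st()
from rig import get_image
import cv2,numpy as np
i=get_image("side")[:,:,::-1];t=get_image("top")[:,:,::-1]
cv2.imwrite("pics/t8f.png",t);cv2.imwrite("pics/s8f.png",i)
f=lambda i,x,y:cv2.resize(i[y:y+60,x:x+60],(390,390),interpolation=3)
cv2.imwrite("pics/s8.png",np.hstack([f(i,310,200),f(t,360,210)]))
```

```text
t 21.65 pos [ 0.5839 -0.3755  0.2144] yawY -1.6497 z [ 0.02 -0.02 -1.  ] q6 0.955 F [ 0.6 -0.5  0.6] M [ 0.04 -0.02  0.01] w 0.0854
```

View pics/s8.png

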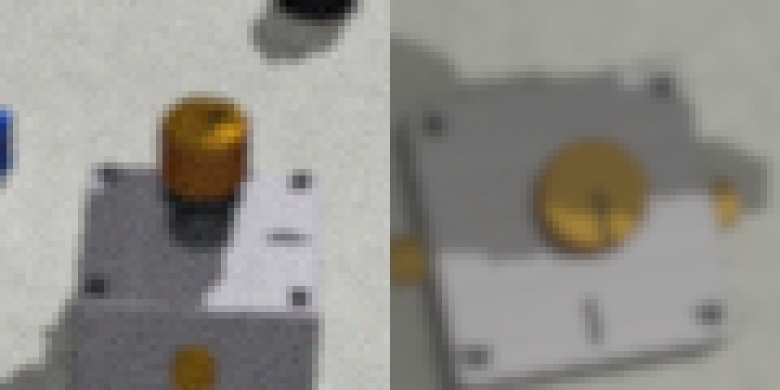

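The line on the cap (crop (600,195)-(605,235)) now points at the block's index mark (590,320), so it is bottomed. Regripping.

Run:
```python
from st import *
s,m=st()
print((np.array([.580,-.1608,.0895])-s["position"])/.3)
```

```text
t 21.75 pos [ 0.5846 -0.3711  0.2143] yawY -1.6461 z [ 0.02  -0.017 -1.   ] q6 0.956 F [-0.1 -0.1 -0.1] M [0.05 0.   0.03] w 0.0855
[-0.01534129  0.70097426 -0.41616066]
```

Emit:
{"method": "drive_tool", "body": {
  "rows": [
    [[-0.015,0.15,0],0,-1],
    [[-0.015,0.3,0],0,-1],
    [[-0.015,0.45,0],0,-1],
    [[-0.015,0.6,0],0,-1],
    [[-0.015,0.7,0],0,-1],
    [[-0.015,0.7,0],0,-1],
    [[-0.015,0.7,-0.1],0,-1],
    [[-0.015,0.7,-0.25],0,-1],
    [[-0.015,0.7,-0.37],0,-1],
    [[-0.015,0.7,-0.416],0,-1],
    [[-0.015,0.7,-0.416],0,-1],
    [[-0.015,0.7,-0.416],0,-1]
  ]
}}

```text
t: 22.95
position: [0.5813, -0.1615, 0.0911]
orientation: [3.122, -0.117, 0.035]
wrist_force: [-0.4, -0.3, 0.3]
grip_width: 0.085
```

Emit:
{"method": "drive_tool", "body": {
  "rows": [
    [[0,0,0],0,1],
    [[0,0,0],0,1],
    [[0,0,0],0,1],
    [[0,0,0],0,1],
    [[0,0,0],0,1],
    [[0,0,0],0,1],
    [[0,0,0],0,1],
    [[0,0,0],0,1]
  ],
  "squeeze": 35
}}

```text
t: 23.75
position: [0.5822, -0.1608, 0.0929]
orientation: [3.123, -0.117, 0.039]
wrist_force: [-0.5, 2.4, 6.1]
grip_width: 0.0349
```

```bash
python3 st.py
```

```text
t 23.75 pos [ 0.5822 -0.1608  0.0929] yawY -1.646 z [ 0.024 -0.017 -1.   ] q6 1.239 F [-0.5  2.4  6.1] M [0.66 0.1  0.01] w 0.0349
```

Emit:
{"method": "drive_tool", "body": {
  "rows": [
    [[0,0,0],-0.02,1],
    [[0,0,0],-0.04,1],
    [[0,0,0],-0.04,1]
  ]
}}

```text
t: 24.05
position: [0.5821, -0.1609, 0.093]
orientation: [3.108, -0.31, 0.037]
wrist_force: [-0.7, -0.1, 0.1]
grip_width: 0.0345
```

```bash
python3 st.py
```

```text
t 24.05 pos [ 0.5821 -0.1609  0.093 ] yawY -1.7699 z [ 0.022 -0.02  -1.   ] q6 1.367 F [-0.7 -0.1  0.1] M [0.02 0.09 0.57] w 0.0345
```

Emit:
{"method": "drive_tool", "body": {
  "rows": [
    [[0,0,0],0.02,1],
    [[0,0,0],0.02,1],
    [[0,0,0],0.02,1]
  ]
}}

```text
t: 24.35
position: [0.5822, -0.1608, 0.0931]
orientation: [3.117, -0.214, 0.038]
wrist_force: [-0.7, 0.4, -0.4]
grip_width: 0.0346
```

```bash
python3 st.py
```

```text
t 24.35 pos [ 0.5822 -0.1608  0.0931] yawY -1.7081 z [ 0.023 -0.019 -1.   ] q6 1.303 F [-0.7  0.4 -0.4] M [ 0.13 -0.    0.07] w 0.0346
```

Emit:
{"method": "drive_tool", "body": {
  "rows": [
    [[0,0,0],0.04,1],
    [[0,0,0.001],0.08,1],
    [[0,0,0.001],0.12,1],
    [[0,0,0.001],0.16,1],
    [[0,0,0.002],0.2,1],
    [[0,0,0.002],0.24,1],
    [[0,0,0.002],0.28,1],
    [[0,0,0.003],0.32,1],
    [[0,0,0.003],0.36,1],
    [[0,0,0.003],0.36,1]
  ]
}}

```text
t: 25.35
position: [0.5818, -0.1599, 0.0939]
orientation: [-2.761, -1.496, -0.047]
wrist_force: [-0.6, 3.7, 1.4]
grip_width: 0.0345
```

```bash
python3 st.py
```

```text
t 25.35 pos [ 0.5818 -0.1599  0.0939] yawY -0.578 z [ 0.026  0.015 -1.   ] q6 0.142 F [-0.6  3.7  1.4] M [0.63 0.25 0.05] w 0.0345
```

Remaining turn: -0.578 to -0.124 rad is 0.454 rad, or 0.145 normalised.

Emit:
{"method": "drive_tool", "body": {
  "rows": [
    [[0,0,0],0.04,1],
    [[0,0,0.001],0.08,1],
    [[0,0,0.001],0.12,1],
    [[0,0,0.001],0.145,1],
    [[0,0,0.001],0.145,1],
    [[0,0,0.001],0.145,1],
    [[0,0,0.001],0.145,1],
    [[0,0,0.001],0.145,1],
    [[0,0,0.001],0.145,1]
  ]
}}

```text
t: 26.25
position: [0.5815, -0.1596, 0.0943]
orientation: [-2.348, -2.075, -0.045]
wrist_force: [-4.0, 2.4, 3.6]
grip_width: 0.0348
```

Run:
```python
from st import *
s,m=st();print("grasp",s["position"]-.019*m[:,2],"qvel",np.abs(s["qvel"]).max())
from rig import get_image
import cv2,numpy as np
i=get_image("side")[:,:,::-1];t=get_image("top")[:,:,::-1]
f=lambda i,x,y,w:cv2.resize(i[y:y+w,x:x+w],(390,390),interpolation=3)
cv2.imwrite("pics/s9.png",np.hstack([f(i,315,195,50),f(t,365,215,50)]))
cv2.imwrite("pics/s9b.png",np.hstack([f(i,265,270,90),f(t,200,190,100)]))
cv2.imwrite("pics/t9.png",t)
```

```text
t 26.25 pos [ 0.5815 -0.1596  0.0943] yawY -0.1232 z [ 0.016  0.025 -1.   ] q6 -0.317 F [-4.   2.4  3.6] M [ 0.47  0.69 -0.01] w 0.0348
grasp [ 0.58118331 -0.16011215  0.11324851] qvel 0.004105679641959252
```

View pics/s9.png

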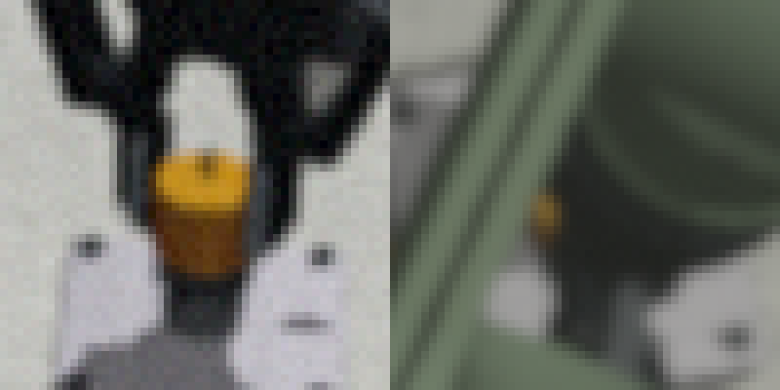

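View pics/s9b.png

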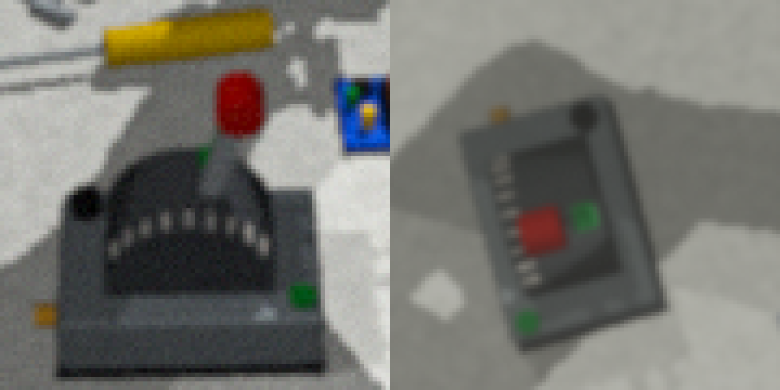

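The line on the cap reads about -80° in world, against about -170° when bottomed, so it is 90° off. The lever still lines up. Handing in.

```bash
python3 -c "
from rig import workorder
print(workorder.hand_in())"; python3 st.py
```

```text
the job is handed in; nothing more can be done
None
the job is handed in; nothing more can be done
```

The job is handed in with the lever at idle and the cap held a quarter turn off its bottom stop. The hand-in reports no verdict.

- **Lever:** I gripped the red knob and led it round its arc. On the first pass it slipped in the grip and ended about 0.10 rad short. I regripped it and led it on. The last measurement was about -0.23 to -0.24 rad against the pointer's -0.25 rad, inside the 0.12 rad limit. It looked the same in the final picture.
- **Cap bottoming:** It turned clockwise a little over 3 rad before the moment jumped to about 0.7 N m and the pads began to slip. I let go, saw the cap's line pointing at the block's index mark, regripped, and felt the stop again at once (0.57 N m).
- **Quarter turn:** I backed it off 1.57 rad, measured from the point where the moment fell to zero. The line then read about 90° from its bottomed direction.
- **Grip at the end:** The cap is held with a 35 N squeeze at 35 mm opening. The grasp point is about 6 mm above the cap's nominal grip point, and the arm is still. The limit is 30 mm.

The tool had tilted by about 0.03 rad after the contacts, and the cap's axis sat about 2 to 3 mm from my first camera estimate. Neither mattered for the grip. I took no position measurement of the bystanders. I never aimed the tool at any of them, and none looked displaced in the pictures I viewed.

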